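Open the domino box on the kiva bench

TASK

Open the longer of the two slide-lid wooden boxes: lift the handle end of its lid over the stop lip, draw the lid out of its grooves, and lay it flat, handle up, on the clear middle of the lazy Susan. Set it down gently rather than dropping it, leave the shorter box shut, and do not bump the turntable or the pieces on its rim with the robot.

Things in the scene. Friction and masses are not known exactly. Their poses are not given: they have to be found in the camera images.
- long_lid_mid (a point): Lid of the longer box, loose, 90 g: a board 150 mm long (x), 82 wide (y), 6 thick. This point is the middle of the board, half-way through its thickness; z is up. On top near the front end stands its handle, a wooden block 26 mm long (x), 18 wide (y; grip across this) and 32 tall above the board; the handle's middle is at (-45, 0, +19) mm from this point.
- long_box: Longer box, 170 x 104 mm, fixed; origin mid underside, front -x. Lid underside at z 50 mm, its front end behind a lip 6 mm high, flush with the lid's top like the box sides there. Rails over the rear 60 mm of the lid (from x = +15) leave 9 mm free height, 3 mm side play. Raise the handle 8 to 16 mm to pass the lip, draw the lid over 60 mm towards -x, then lift it away.
- turntable_mid (a point): Middle of the top face of the cherry turntable, 420 mm across, top 32 mm above the bench; it does not turn. Four pieces are waxed fast on its rim, centres 165 mm from this point along x (painted pot, 88 mm tall, 82 across), y (glazed pitcher, 95 tall), -x (glass paperweight, 48 tall) and -y (carved bird, 72 tall). A circle of 110 mm radius round this point is clear.
- short_lid_mid (a point): Lid of the shorter box, to be left alone: like the other lid but 100 mm long (x). This point is the middle of its board; its handle stands 20 mm from here towards -x. The shorter box is 120 mm long and otherwise made alike.
Things that resemble listed ones, but are neither listed nor needed, are in the scene too. What is shaped like the part that bears long_lid_mid but green or pink is not meant.

How it is judged (in metres and radians):
On the way, in this order (a step that is already met when the one before it is completed fails the run):
1. the lid has been lifted over the lip and drawn clear of the grooves (x of long_lid_mid in the frame of long_box below -0.06 m), for 0.05 s.
2. the lid is lowered to the middle of the turntable, to within 20 mm of lying on it, while still held in the fingers (horizontal distance between long_lid_mid and turntable_mid below 0.06 m and z of long_lid_mid in the frame of turntable_mid below 0.023 m and contact force between the fingers and long_lid above 0.5 N), for 0.05 s.
At the end, for the whole second after the job is handed in: The long lid lies flat (within 6 degrees), handle up, released and at rest on the turntable, its middle within 60 mm of the turntable's middle; the short lid is within 15 mm of where it was (horizontal distance between long_lid_mid and turntable_mid below 0.06 m and z of long_lid_mid in the frame of turntable_mid between -0.004 and 0.01 m and angle between long_lid_mid's own z axis and vertical below 0.1 rad and linear speed of long_lid below 0.02 m/s and distance of short_lid_mid from where it was at the start of the episode below 0.015 m); the robot touches nothing.
It fails at once if the robot bumps the turntable or a piece on it with more than 8 N (contact force between any of the arm, the fingers and turntable above 8 N).
It fails at once if the short lid is moved more than 15 mm (distance of short_lid_mid from where it was at the start of the episode above 0.015 m).
It also fails if it takes over 46 s, if anything falls off the work surface, if the arm or the gripper's body presses on something with over 40 N, if the wrist force passes 120 N, or if a joint passes its speed limit or range.

ROBOT

A 6-joint arm with a two-finger parallel gripper is mounted at the origin on the work surface. World frame = base frame: x ahead of the robot, y to its left, z up, the work surface at z = 0. Lengths are in mm, angles in rad, forces in N, time in s.
With the tool pointing down it reaches from about 375 to 825 mm from the base axis. Payload 5.5 kg.
Tool frame: the origin (TCP) lies midway between the tips of the shut fingers; the grasp point (between the pads) lies arm.pinch_z behind it (arm.pinch_z is the distance from the TCP to the grasp point, in mm); z points along the fingers, y is the direction in which the jaws open and shut (so a half turn about z gives the same grasp; the last joint's range is limited). The gripper opens to 85 mm and grips with 20 to 120 N. Pads are 22 mm wide; open, the fingers measure 114 mm over their backs; the gripper's body (76 mm by 85 mm) begins 54 mm behind the grasp point. The pads swing forward as they close: fully open they stand 13 mm farther back than shut.
Start: joints at [-1.283, 0.314, -0.047, 1.21, 0, 1.571], TCP at [170.303, -575.319, 231.299] pointing down, gripper open.
Joint ranges: [-2.67, 2.67], [-0.69, 1.73], [-1.03, 1.25], [-2.08, 2.16], [-1.42, 1.45], [-3.14, 3.14]. Speed limits (rad/s): [2.39, 2.39, 3.01, 3.14, 3.14, 3.14].

INTERFACE

Orientations are given as [roll, pitch, yaw] about the fixed x, y, z axes, in that order (R = Rz(yaw) Ry(pitch) Rx(roll)).
In Python, from workcell import arm gives the robot as it stands.
- The arm moves only by the tool carry_out, never from a script. Its argument "rows" is a list of rows, each a list of 5 numbers: the shift along the tool's x, y, z scaled (see below), then the turn about the tool's z scaled (see below), then the opening, from -1 (shut) to 1 (fully open), so that 0 is half open. A call has 1 to 20 rows; each row is the pose to reach, as a shift and turn from the pose commanded when the call began, along the tool's axes at that moment; what a row does not reach only later rows make up. The controller multiplies each number of a shift by 15 cm and each number of a turn by 45 degrees. A row lasts 1/8 s, in which the tool goes at most 62.5 mm and 10.7 degrees, less where a joint would pass 70% of its speed; a pose out of reach is approached as far as the arm can. A call with a number of a shift or a turn outside -1 to 1 is refused whole. A call with a gripper value outside its range is refused whole. The fingers move at their own pace and stop on an object; "grip_force" is the grip in N (left out, the last holds). Time passes only in rows, so rows that repeat a pose let the fingers close. It gives the time, the measured TCP pose, the force and the opening at its end, in the units of the state.
- arm.sense(): the state, without advancing time (a new reading comes with each control period).
- arm.capture(name): name is "side" or "top"; returns a dict with "image" (384x512x3 uint8, red, green, blue), "fovy" (degrees; the focal length in pixels is half the picture's height over the tangent of half this angle, whatever the lens; pixels are square), "cx", "cy" (the principal point, pixels), "position" and "rotation" of the camera in the world. Camera axes: x right, y up, looking along -z (the intrinsics and any distortion apply to the point x, -y, -z); pixel columns grow to the right and rows downward; lengths in mm; the calibration is good to about 2 mm. A picture is of the moment at which its call begins. There is no depth.
- arm.hand_in(): hands the job in, once; it reports no verdict.
The state is a dict: "t": time; "q": joint angles; "qvel": joint speeds; "effort": joint torques, N m; "position": TCP position; "tool_rot": TCP orientation; "force": force on the tool from outside, world axes, zero at the start; "moment": the same for the moment, N m; "finger_gap": opening from 0.0 (shut) to 1.0 (fully open).
Only numpy, scipy, OpenCV 4.12 (cv2) and the standard library are available. Lean on these libraries where they do the work, as an engineer would, in place of code of your own. Each camera call takes 0.05 s, during which the arm holds its last target. There are 200 camera calls.

## Working session

There is one attempt and no reset: what is moved stays moved. The work goes in short steps, Python scripts to look and compute and a tool call to move; the robot and the scene stay as the last step left them, time stands still between calls to the robot, and variables do not carry over. Pictures are saved under pics/ and viewed, about 8 in all and at most 12, crops included, and the job is handed in when it is done.

Besides the shell and the picture viewer there is one more tool, called after "Call:" by a JSON object that holds its "fn" and its "kwargs". carry_out: Moves the arm, as the interface text tells. Shifts and turns lie within -1 to 1; 1 stands for 15 cm of shift or 45 degrees of turn. Its arguments: {"type":"object","properties":{"rows":{"type":"array","items":{"type":"array","items":{"type":"number","minimum":-1,"maximum":1}}},"grip_force":{"type":"number"}},"required":["rows"]}

```bash
mkdir -p pics; ls; python3 - <<'E'
from workcell import arm
import cv2,numpy as np
for n in("side","top"):
    c=arm.capture(n); cv2.imwrite(f"pics/{n}0.png",c["image"][:,:,::-1]); 
    print({k:(v.tolist() if hasattr(v,'tolist') else v) for k,v in c.items() if k!="image"})
print(arm.sense(),arm.pinch_z)
E
```

```text
pics
{'fovy': 43.60095892159892, 'cx': 243.95740966148375, 'cy': 193.09095581417964, 'position': [-251.83494810461843, 602.1578423009954, 1170.8122084050083], 'rotation': [0.699889265348203, -0.0029613565639428074, -2.3538331241608965]}
{'fovy': 47.43203754071727, 'cx': 257.2703337589679, 'cy': 191.21771544714198, 'position': [289.08261353651716, -52.08933869725234, 1334.6548359808185], 'rotation': [0.10147565564898509, -0.01941366299939329, -1.5427568678638943]}
{'t': 0.1, 'q': array([-1.28306157e+00,  3.14176990e-01, -4.79957461e-02,  1.21020386e+00,
       -3.43335408e-05,  1.57081750e+00]), 'qvel': array([ 0.00070596, -0.00131339,  0.00222785,  0.00052156, -0.00045832,
        0.00079862]), 'effort': array([-5.61705874e-04, -5.40767062e+01,  3.40540946e+01,  1.11746503e-02,
       -3.09026473e-05, -1.00970769e-05]), 'position': array([ 170.10635018, -574.82562903,  230.5004846 ]), 'tool_rot': array([-3.14001238e+00,  3.43669624e-05,  2.87713633e-01]), 'force': array([ 0.14661569, -0.38304184,  0.83665772]), 'moment': array([-0.01425973, -0.0185548 ,  0.00183876]), 'finger_gap': 1.000895468051251} 18.700000000000003
```

View pics/top0.png

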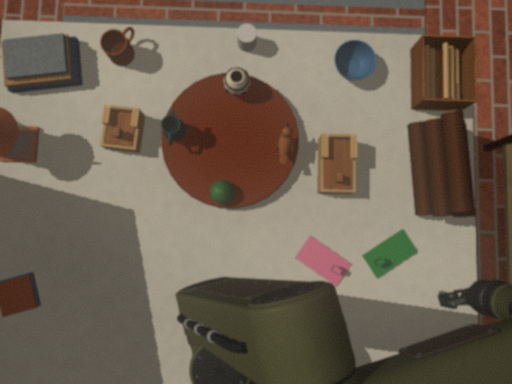

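View pics/side0.png

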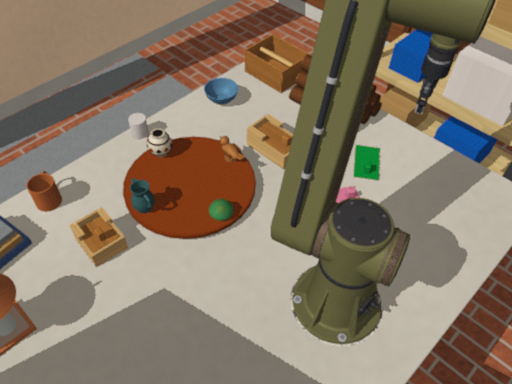

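The top view shows the turntable at about (230,140), the long box at about (338,163) with its handle at about (341,182), facing image-down (world −x), and the short box at (122,128). The green and pink lids at the bottom right are decoys. The side view agrees with this.

```bash
cat > h.py <<'E'
import numpy as np,cv2
from scipy.spatial.transform import Rotation as R
def K(c):
    f=c["image"].shape[0]/2/np.tan(np.radians(c["fovy"])/2); return f
def ray(c,u,v):
    f=K(c); d=np.stack([(np.asarray(u)-c["cx"])/f,-(np.asarray(v)-c["cy"])/f,-np.ones_like(np.asarray(u,float))],-1)
    return np.array(c["position"]),d@R.from_euler("xyz",c["rotation"]).as_matrix().T
def plane(c,u,v,z):
    p,d=ray(c,np.asarray(u,float),np.asarray(v,float)); return p+d*((z-p[2])/d[...,2])[...,None]
def proj(c,P):
    q=(np.asarray(P,float)-c["position"])@R.from_euler("xyz",c["rotation"]).as_matrix(); f=K(c)
    return np.stack([c["cx"]+f*q[...,0]/-q[...,2],c["cy"]-f*q[...,1]/-q[...,2]],-1)
E
python3 - <<'E'
from h import *; from workcell import arm
for n in("top","side"):
    c=arm.capture(n); im=c["image"]; hsv=cv2.cvtColor(im,cv2.COLOR_RGB2HSV)
    print(n,"base",proj(c,[0,0,0]),"tcp",proj(c,arm.sense()["position"]))
    m=((hsv[...,0]<9)&(hsv[...,1]>150)&(hsv[...,2]>60)).astype(np.uint8)
    L,lab,st,ce=cv2.connectedComponentsWithStats(m); i=1+st[1:,4].argmax()
    cnt=max(cv2.findContours((lab==i).astype(np.uint8),0,1)[0],key=len)
    h=cv2.convexHull(cnt)[:,0]; P=plane(c,h[:,0],h[:,1],32.)
    A=np.c_[2*P[:,:2],np.ones(len(P))]; s=np.linalg.lstsq(A,(P[:,:2]**2).sum(1),rcond=None)[0]
    print("turntable",s[:2],"R",np.sqrt(s[2]+s[:2]@s[:2]), "res",np.std(np.hypot(*(P[:,:2]-s[:2]).T)))
    b=(300,120,70,85) if n=="top" else (235,105,80,75)
    x,y,w,hh=b; cr=cv2.resize(im[y:y+hh,x:x+w],None,fx=7,fy=7,interpolation=cv2.INTER_CUBIC)
    cv2.imwrite(f"pics/{n}1.png",cr[:,:,::-1])
E
```

```text
top base [228.2721805  333.08633689] tcp [455.99008519 289.30645153]
turntable [569.89762174   6.29094318] R 184.74751092477422 res 10.329803889961422
side base [335.75040765 302.63292721] tcp [420.94449009 107.73441738]
turntable [-343.13353198  -86.16307192] R 69.55922003770489 res 7.099130406581876
```

View pics/top1.png

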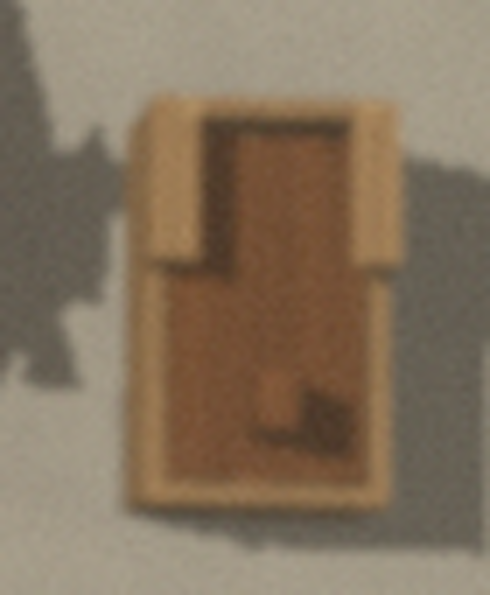

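View pics/side1.png

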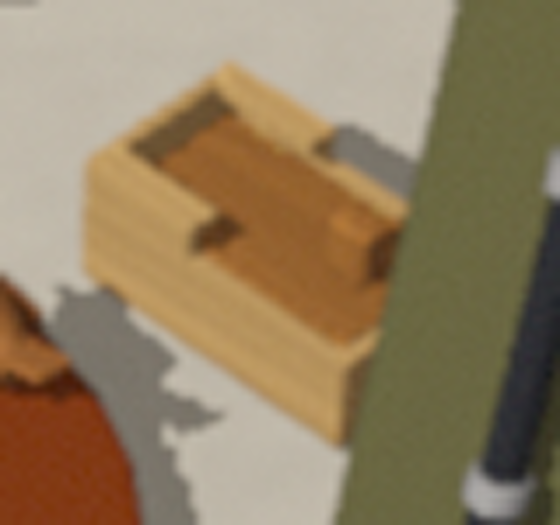

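```bash
python3 - <<'E'
from h import *; from workcell import arm
C={n:arm.capture(n) for n in("top","side")}
t,s=C["top"],C["side"]
cv=lambda X,Y,o:(o[0]+(X+.5)/7-.5,o[1]+(Y+.5)/7-.5)
for n,(x0,y0,x1,y1) in dict(top=(150,60,310,218),side=(112,125,268,245)).items():
    c=C[n]; hsv=cv2.cvtColor(c["image"],cv2.COLOR_RGB2HSV).astype(int); print(n,hsv[120,250] if n=="top" else hsv[190,185])
    m=np.zeros(hsv.shape[:2],np.uint8); m[y0:y1,x0:x1]=((hsv[...,0]<12)|(hsv[...,0]>172))[y0:y1,x0:x1]&(hsv[...,1]>130)[y0:y1,x0:x1]
    L,lab,st,_=cv2.connectedComponentsWithStats(m); i=1+st[1:,4].argmax(); print(st[i])
    cnt=max(cv2.findContours((lab==i).astype(np.uint8),0,1)[0],key=len)[:,0]
    P=plane(c,cnt[:,0],cnt[:,1],32.)[:,:2]; o=P.mean(0)
    for k in range(30):   # fit, dropping points hidden/bulging
        r=np.hypot(*(P-o).T); g=abs(r-210)<max(40-2*k,5); Q=P[g]
        sol=np.linalg.lstsq(np.c_[2*Q,np.ones(len(Q))],(Q**2).sum(1),rcond=None)[0]; o=sol[:2]
    print(n,"turntable",o,"R",np.sqrt(sol[2]+o@o),g.mean())
T=lambda pts,z:plane(t,*np.array([cv(*p,(300,120)) for p in pts]).T,z)
S=lambda pts,z:plane(s,*np.array([cv(*p,(235,105)) for p in pts]).T,z)
print("top lid FL FR, L@rail,R@rail\n",T([(165,483),(369,486),(165,275),(370,275)],56.).round(1))
print("outer front\n",T([(132,508),(388,505)],56.).round(1))
print("handle top guess\n",T([(282,393)],88.).round(1))
print("side FL lid",S([(337,340)],56.).round(1),"handle",S([(366,222)],88.).round(1),"outer FL bottom",S([(345,445)],0.).round(1),"rear L bottom",S([(88,275)],0.).round(1),"rear L top",S([(88,160)],65.))
E
```

```text
top [  8 170  99]
[  162    75   136   132 11650]
top turntable [578.63843195  13.465266  ] R 202.93114187862705 0.16998191681735986
side [ 10 214 130]
[ 124  137  132  102 8797]
side turntable [576.73442281  15.61447231] R 207.64798965508717 0.6906077348066298
top lid FL FR, L@rail,R@rail
 [[ 433.6 -267.4   56. ]
 [ 435.  -353.8   56. ]
 [ 522.5 -266.3   56. ]
 [ 525.2 -353.7   56. ]]
outer front
 [[ 422.6 -253.6   56. ]
 [ 427.1 -361.9   56. ]]
handle top guess
 [[ 468.8 -310.    88. ]]
side FL lid [[ 443.  -272.7   56. ]] handle [[ 465.7 -314.9   88. ]] outer FL bottom [[ 428.  -267.1    0. ]] rear L bottom [[ 595.9 -262.2    0. ]] rear L top [[ 605.34358488 -270.90030921   65.        ]]
```

Call:
{"fn": "carry_out", "kwargs": {"rows": [[0.5,-0.235,0,0.17,1],[1,-0.47,0,0.34,1],[1,-0.47,0,0.34,1],[1,-0.47,0,0.34,1],[1,-0.47,0,0.34,1],[1,-0.47,0,0.34,1]], "grip_force": 30}}

```text
t: 1.05
position: [293.4, -465.9, 231.2]
tool_rot: [3.141, 0.0, 0.019]
force: [-0.4, 0.3, 0.8]
finger_gap: 1.001
```

Call:
{"fn": "carry_out", "kwargs": {"rows": [[0.4,-0.4,0.1,0,0.2],[0.8,-0.8,0.3,0,0.2],[1,-1,0.5,0,0.2],[1,-1,0.5,0,0.2],[1,-1,0.5,0,0.2],[1,-1,0.5,0,0.2],[1,-1,0.5,0,0.2]]}}

```text
t: 1.92
position: [440.6, -313.5, 157.0]
tool_rot: [3.141, -0.001, 0.019]
force: [-0.7, 0.5, 0.1]
finger_gap: 0.603
```

Call:
{"fn": "carry_out", "kwargs": {"rows": [[0.18,-0.01,0,0,0.2],[0.18,-0.01,0.3,0,0.2],[0.18,-0.01,0.35,0,0.2],[0.18,-0.01,0.35,0,0.2]]}}

```text
t: 2.42
position: [467.1, -310.4, 104.0]
tool_rot: [-3.141, 0.001, 0.02]
force: [-0.5, -0.0, 0.8]
finger_gap: 0.6
```

```bash
python3 - <<'E'
from h import *; from workcell import arm
p=arm.sense()["position"]; print(p)
out=[]
for n,(x,y) in dict(top=(295,110),side=(250,80)).items():
    c=arm.capture(n); print(n,proj(c,p),proj(c,[467,-312,88]))
    out.append(cv2.resize(c["image"][y:y+95,x:x+65],None,fx=6,fy=6,interpolation=cv2.INTER_CUBIC))
cv2.imwrite("pics/a.png",np.hstack(out)[:,:,::-1])
E
```

```text
[ 467.12925379 -310.3962378   104.04570838]
top [341.1656242  175.54386179] [340.54990228 176.36590691]
side [285.96654597 133.12002955] [285.98101629 136.52750202]
```

View pics/a.png

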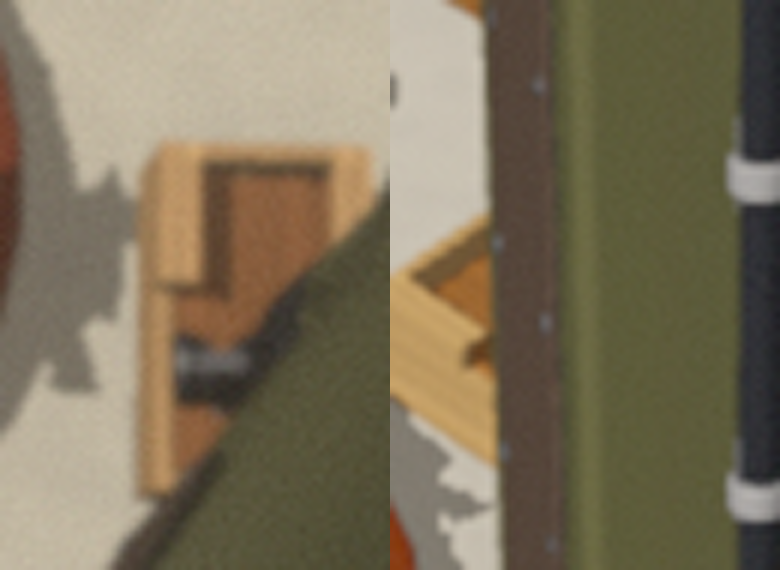

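The left finger shows at top-view pixel (330,170), over the lid and in line with the handle. The side view is blocked by the arm. Next I lower and close gently.

Call:
{"fn": "carry_out", "kwargs": {"rows": [[0,0,0.1,0,0.2],[0,0,0.2,0,0.2],[0,0,0.28,0,0.2],[0,0,0.28,0,0.2],[0,0,0.28,0,0.2]]}}

```text
t: 3.15
position: [468.0, -310.0, 61.8]
tool_rot: [-3.142, 0.0, 0.021]
force: [-0.1, 0.6, 0.5]
finger_gap: 0.597
```

Call:
{"fn": "carry_out", "kwargs": {"rows": [[0,0,0,0,-1],[0,0,0,0,-1],[0,0,0,0,-1],[0,0,0,0,-1],[0,0,0,0,-1],[0,0,0,0,-1],[0,0,0,0,-1]]}}

```text
t: 4.03
position: [468.4, -310.3, 62.4]
tool_rot: [3.141, -0.001, 0.021]
force: [-0.6, 0.7, 5.8]
finger_gap: 0.205
```

Call:
{"fn": "carry_out", "kwargs": {"rows": [[0,0,-0.02,0,-1],[0,0,-0.04,0,-1],[0,0,-0.06,0,-1],[0,0,-0.07,0,-1],[0,0,-0.075,0,-1],[0,0,-0.075,0,-1]]}}

```text
t: 4.78
position: [467.9, -310.0, 73.1]
tool_rot: [-3.142, -0.0, 0.021]
force: [-0.7, -0.2, -0.9]
finger_gap: 0.205
```

Call:
{"fn": "carry_out", "kwargs": {"rows": [[-0.03,0,0,0,-1],[-0.07,0,0,0,-1],[-0.12,0,0,0,-1],[-0.17,0,0,0,-1],[-0.17,0,0,0,-1]]}}

```text
t: 5.4
position: [441.6, -310.5, 73.0]
tool_rot: [-3.141, 0.0, 0.02]
force: [-0.6, 0.6, -0.1]
finger_gap: 0.204
```

Call:
{"fn": "carry_out", "kwargs": {"rows": [[-0.05,0,0,0,-1],[-0.1,0,0,0,-1],[-0.16,0,0,0,-1],[-0.22,0,0,0,-1],[-0.28,0,0,0,-1],[-0.34,0,0,0,-1],[-0.4,0,0,0,-1],[-0.4,0,0,0,-1]]}}

```text
t: 6.4
position: [381.7, -311.7, 73.0]
tool_rot: [-3.141, 0.0, 0.02]
force: [0.5, -0.4, -2.1]
finger_gap: 0.203
```

```bash
python3 - <<'E'
from h import *; from workcell import arm
out=[]
for n,(x,y) in dict(top=(290,110),side=(230,80)).items():
    c=arm.capture(n)
    out.append(cv2.resize(c["image"][y:y+120,x:x+80],None,fx=5,fy=5,interpolation=cv2.INTER_CUBIC))
cv2.imwrite("pics/b.png",np.hstack(out)[:,:,::-1])
E
```

```text
(no output)
```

View pics/b.png

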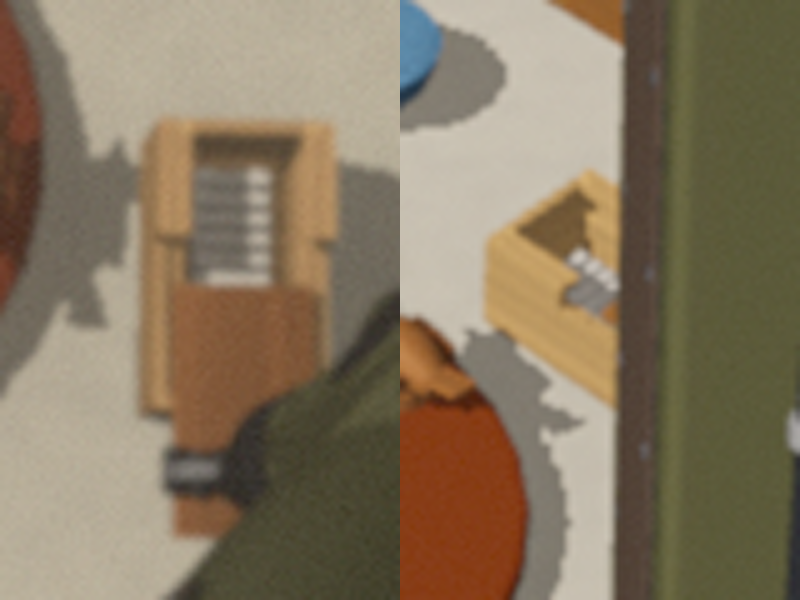

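The lid is drawn out: the box interior shows at top-view pixels (330–345, 145–168), and the lid's rear edge lies near row 167, clear of the rails. Now I lift it.

Call:
{"fn": "carry_out", "kwargs": {"rows": [[0,0,-0.1,0,-1],[0,0,-0.25,0,-1],[0,0,-0.4,0,-1],[0,0,-0.55,0,-1],[0,0,-0.7,0,-1],[0,0,-0.78,0,-1],[0,0,-0.78,0,-1],[0,0,-0.78,0,-1]]}}

```text
t: 7.5
position: [382.1, -311.4, 189.4]
tool_rot: [-3.141, 0.001, 0.021]
force: [0.2, 0.2, -1.0]
finger_gap: 0.204
```

Call:
{"fn": "carry_out", "kwargs": {"rows": [[0.05,-0.1,0,0,-1],[0.12,-0.25,0,0,-1],[0.2,-0.4,0,0,-1],[0.28,-0.55,0,0,-1],[0.35,-0.7,0,0,-1],[0.43,-0.85,0,0,-1],[0.5,-1,0,0,-1],[0.5,-1,0,0,-1],[0.5,-1,0,0,-1]]}}

```text
t: 8.62
position: [453.9, -159.9, 189.6]
tool_rot: [-3.142, 0.001, 0.021]
force: [0.4, -0.8, -1.0]
finger_gap: 0.202
```

Call:
{"fn": "carry_out", "kwargs": {"rows": [[0.05,-0.1,0,0,-1],[0.12,-0.25,0,0,-1],[0.2,-0.4,0,0,-1],[0.28,-0.55,0,0,-1],[0.35,-0.7,0,0,-1],[0.43,-0.85,0,0,-1],[0.5,-1,0,0,-1],[0.5,-1,0,0,-1],[0.5,-1,0,0,-1]]}}

```text
t: 9.75
position: [525.9, -8.9, 189.9]
tool_rot: [3.141, 0.001, 0.021]
force: [-0.0, -0.9, -1.4]
finger_gap: 0.205
```

Call:
{"fn": "carry_out", "kwargs": {"rows": [[0.02,-0.07,0,0,-1],[0.05,-0.145,0.1,0,-1],[0.05,-0.145,0.3,0,-1],[0.05,-0.145,0.4,0,-1],[0.05,-0.145,0.4,0,-1]]}}

```text
t: 10.38
position: [531.9, 12.0, 128.5]
tool_rot: [-3.14, 0.003, 0.023]
force: [-0.1, 0.0, -0.7]
finger_gap: 0.208
```

```bash
python3 - <<'E'
from h import *; from workcell import arm
out=[]
for n,(x,y) in dict(top=(155,65),side=(115,110)).items():
    c=arm.capture(n); print(n,proj(c,[577,14,32]))
    out.append(cv2.resize(c["image"][y:y+150,x:x+150],None,fx=2.6,fy=3.5,interpolation=cv2.INTER_CUBIC))
cv2.imwrite("pics/c.png",np.hstack(out)[:,:,::-1])
E
```

```text
top [229.78187133 139.60517246]
side [189.76537937 182.48652436]
```

View pics/c.png

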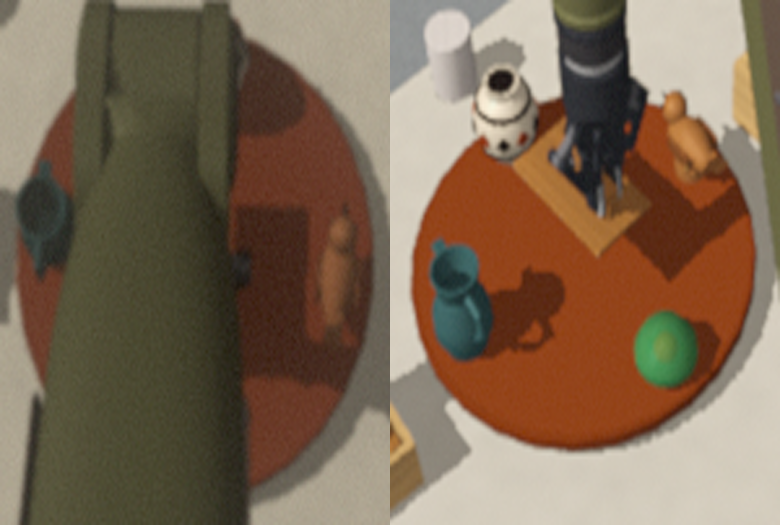

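The side view shows the lid held level over the turntable, clear of the pot, pitcher and bird. Next I lower it.

Call:
{"fn": "carry_out", "kwargs": {"rows": [[0,0,0.1,0,-1],[0,0,0.2,0,-1],[0,0,0.3,0,-1],[0,0,0.4,0,-1],[0,0,0.45,0,-1],[0,0,0.45,0,-1],[0,0,0.45,0,-1]]}}

```text
t: 11.35
position: [533.7, 12.0, 62.9]
tool_rot: [-3.141, -0.001, 0.023]
force: [0.1, 0.3, -0.9]
finger_gap: 0.205
```

Call:
{"fn": "carry_out", "kwargs": {"rows": [[0,0,0.02,0,-1],[0,0,0.04,0,-1],[0,0,0.05,0,-1],[0,0,0.05,0,-1],[0,0,0.05,0,-1]]}}

```text
t: 11.98
position: [533.3, 12.0, 55.1]
tool_rot: [-3.14, -0.0, 0.023]
force: [0.3, -0.3, -1.2]
finger_gap: 0.204
```

Call:
{"fn": "carry_out", "kwargs": {"rows": [[0,0,0.015,0,-1],[0,0,0.03,0,-1],[0,0,0.04,0,-1],[0,0,0.05,0,-1],[0,0,0.05,0,-1]]}}

```text
t: 12.6
position: [533.1, 12.0, 47.4]
tool_rot: [-3.14, 0.0, 0.023]
force: [-0.2, 0.4, -0.9]
finger_gap: 0.203
```

Call:
{"fn": "carry_out", "kwargs": {"rows": [[0,0,0.01,0,-1],[0,0,0.015,0,-1],[0,0,0.02,0,-1],[0,0,0.02,0,-1]]}}

```text
t: 13.1
position: [533.3, 12.0, 44.5]
tool_rot: [-3.14, -0.0, 0.023]
force: [0.6, -0.8, -0.6]
finger_gap: 0.204
```

Call:
{"fn": "carry_out", "kwargs": {"rows": [[0,0,0.005,0,-1],[0,0,0.01,0,-1],[0,0,0.01,0,-1]]}}

```text
t: 13.48
position: [533.4, 12.0, 44.3]
tool_rot: [-3.141, -0.001, 0.023]
force: [-4.6, 0.5, 11.4]
finger_gap: 0.202
```

Contact with the turntable is felt through the lid at the expected height. I ease off, open, and retreat straight up.

Call:
{"fn": "carry_out", "kwargs": {"rows": [[0,0,-0.007,0,-1],[0,0,-0.007,0,-1]]}}

```text
t: 13.72
position: [533.5, 12.0, 44.4]
tool_rot: [-3.14, -0.001, 0.023]
force: [-1.1, 0.3, 3.9]
finger_gap: 0.201
```

Call:
{"fn": "carry_out", "kwargs": {"rows": [[0,0,0,0,-0.4],[0,0,0,0,-0.2],[0,0,0,0,0],[0,0,0,0,0],[0,0,0,0,0]]}}

```text
t: 14.35
position: [533.3, 12.0, 44.1]
tool_rot: [-3.14, 0.0, 0.023]
force: [0.8, 0.2, -0.1]
finger_gap: 0.499
```

Call:
{"fn": "carry_out", "kwargs": {"rows": [[0,0,-0.06,0,0],[0,0,-0.15,0,0],[0,0,-0.3,0,0],[0,0,-0.5,0,0],[0,0,-0.7,0,0],[0,0,-0.9,0,0],[0,0,-1,0,0],[0,0,-1,0,0],[0,0,-1,0,0]]}}

```text
t: 15.48
position: [532.6, 11.8, 193.1]
tool_rot: [-3.14, 0.001, 0.023]
force: [0.4, -1.0, -0.6]
finger_gap: 0.501
```

Call:
{"fn": "carry_out", "kwargs": {"rows": [[-0.1,0.25,-0.1,0,0],[-0.2,0.5,-0.2,0,0],[-0.3,0.75,-0.2,0,0],[-0.4,1,-0.2,0,0],[-0.4,1,-0.2,0,0],[-0.4,1,-0.2,0,0],[-0.4,1,-0.2,0,0]]}}

```text
t: 16.35
position: [476.8, -138.6, 223.4]
tool_rot: [-3.14, 0.001, 0.024]
force: [0.3, 0.7, 0.4]
finger_gap: 0.499
```

Call:
{"fn": "carry_out", "kwargs": {"rows": [[-0.1,0.25,0,0,0],[-0.2,0.5,0,0,0],[-0.3,0.75,0,0,0],[-0.4,1,0,0,0],[-0.4,1,0,0,0],[-0.4,1,0,0,0],[-0.4,1,0,0,0]]}}

```text
t: 17.23
position: [420.6, -289.7, 223.7]
tool_rot: [-3.14, 0.0, 0.024]
force: [-0.3, -0.4, 0.5]
finger_gap: 0.504
```

```bash
python3 - <<'E'
from h import *; from workcell import arm
out=[]
for n,(x,y) in dict(top=(90,65),side=(70,110)).items():
    c=arm.capture(n); print(n,proj(c,[[577,14,38],[502,14,38],[652,14,38]]))
    out.append(cv2.resize(c["image"][y:y+150,x:x+215],None,fx=1.86,fy=1.86,interpolation=cv2.INTER_CUBIC))
cv2.imwrite("pics/d.png",np.vstack(out)[:,:,::-1])
E
```

```text
top [[229.69602268 139.16993984]
 [228.83413661 163.74282659]
 [230.54798011 114.8801249 ]]
side [[189.6065045  181.22717664]
 [205.53867319 194.19502935]
 [174.37764567 168.831777  ]]
```

View pics/d.png

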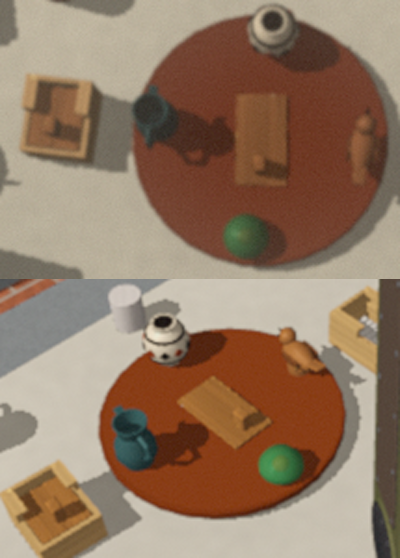

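The lid lies flat, handle up. Its middle is at top-view pixel (230.3,139.7), against (229.7,139.2) for the turntable middle. The short lid is unmoved.

```bash
python3 -c "
from workcell import arm
print(arm.hand_in())"
```

```text
the job is handed in; nothing more can be done
None
```

I opened the longer box, laid its lid flat and handle up on the middle of the turntable, and handed the job in at about 17 s of the 46 s allowed. No verdict is reported at hand-in.

**What I did:**
- Gripped the handle at 30 N and raised it about 11 mm over the lip.
- Drew the lid back about 86 mm, then carried it over the rim pieces at a safe height.
- Lowered it until it touched, eased off, opened the fingers and backed away.

**Last checks:**
- **Placing:** in the top view the lid's middle is within about 1 pixel (roughly 3 mm) of my measured turntable middle, and the lid looks flat.
- **Shorter box:** it looks shut and undisturbed.
- **Robot:** it stands clear of everything, with wrist force near zero. The highest reading in any move report was about 12 N, pressing through the held lid at touchdown. I saw no sign of the robot touching the turntable or the rim pieces.

**Disagreements:**
- **Turntable fits:** the first came out wrong (185 mm radius in the top view, unusable in the side view). The second gave 203 mm from the top and 208 mm from the side against the true 210 mm, with middles within 3 mm of each other.
- **Long box:** the two views differed by up to about 10 mm at its front lid corner and about 6 mm at the handle.

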